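# Ease the gate former out of the set plaster mould

## Robot

A 6-joint arm with a two-finger parallel gripper is mounted at the origin on the work surface. World frame = base frame: x ahead of the robot, y to its left, z up, the work surface at z = 0. Lengths are in m, angles in degrees, forces in N, time in s.
With the tool pointing down it reaches from about 0.4 to 0.825 m from the base axis. Payload 7 kg.
Tool frame: the origin (TCP) lies on the centre line of the jaws, within the pads' length; the fingertips stand r.tip_reach ahead of it and the grasp point (between the pads) is the TCP (r.tip_reach is the distance from the TCP to the fingertips, in m); z points along the fingers, y is the line along which they close (so a half turn about z gives the same grasp; the last joint's range is limited). The gripper opens to 88 mm and grips with 3 to 60 N. Pads are 19 mm wide; open, the fingers measure 130 mm over their backs; the gripper's body (78 mm by 193 mm) begins 47 mm behind the grasp point.
Start: joints at [86.121, 20.546, 0.682, 0, -70.136, -16.507], TCP at [0.235, 0.633, 0.246] pointing down, gripper open.
Joint ranges: [-176.03, 176.03], [-82.01, 121.73], [-58.28, 71.71], [-173.87, 95.51], [-174.79, -0.11], [-173.66, 173.66]. Speed limits (degrees/s): [136.94, 136.94, 172.46, 180, 180, 180].

## Interface

Orientations are given as [roll, pitch, yaw] about the fixed x, y, z axes, in that order (R = Rz(yaw) Ry(pitch) Rx(roll)).
In Python, from plant import sensors, cams, r gives the robot as it stands.
- The arm moves only by the tool drive_tool, never from a script. Its argument "rows" is a list of rows, each an object of numbers: "fingers": the gripper's target within -1 to 1 (fully open at 1, half-way at 0, shut at -1); "x", "y", "z": the shift along the tool's x, y, z in m; "spin": the turn about the tool's z in rad. A call has 1 to 10 rows; each row is the pose to reach, as a shift and turn from the pose commanded when the call began, along the tool's axes at that moment; what a row does not reach only later rows make up. A row lasts 1/8 s, in which the tool goes at most 62.5 mm and 10.7 degrees, less where a joint would pass 70% of its speed; a pose out of reach is approached as far as the arm can. A call with a gripper value outside its range is refused whole. The fingers move at their own pace and stop on an object; "newtons" is the grip in N (left out, the last holds). Time passes only in rows, so rows that repeat a pose let the fingers close. It gives the time, the measured TCP pose, the force, the opening and the grip force at its end, in the units of the state.
- sensors.get_state(): the state, without advancing time (a new reading comes with each control period).
- cams.capture(name): name is "scene" or "top"; returns a dict with "pixels" (384x512x3 uint8, red, green, blue), "intrinsics" (3x3 intrinsics, pixels), "k1" (the pictures are not rectified: a ray, as slopes to the right and down, at radius r is drawn at 1 + k1 r^2 times it, then the intrinsics apply), "eye" and "orientation" of the camera in the world. Camera axes: x right, y up, looking along -z (the intrinsics and any distortion apply to the point x, -y, -z); pixel columns grow to the right and rows downward; lengths in m; the calibration is good to about 2 mm. A picture is of the moment at which its call begins. There is no depth.
- r.close_job(): hands the job in; it is judged then, once.
The state is a dict: "time_s": time; "joints": joint angles; "qd": joint speeds; "joint_torque": joint torques, N m; "tcp_pos": TCP position; "eef_rot": TCP orientation; "contact_force": force on the tool from outside, world axes, zero at the start; "moment": the same for the moment, N m; "gripper_width": finger opening in m; "gripper_force": force on a finger pad.
Only numpy, scipy, OpenCV 4.12 (cv2) and the standard library are available. Lean on these libraries where they do the work, as an engineer would, in place of code of your own. Each camera call takes 0.05 s, during which the arm holds its last target. There are 200 camera calls.

## Task

Two plaster moulds are setting, each with a timer lying at its end nearest the robot: at the mould whose timer has run down to zero (pointer on the red mark), take hold of the wooden former in the pouring hole and rock it gently from side to side along the length of the mould, leaning it some 5 to 10 degrees each way, until it works free. Do not lift or tip the mould or lever the former right over, and leave the other mould and the things around alone. Finish still holding the former upright and still over its hole, one to three centimetres clear of the plaster.

Things in the scene. Friction and masses are not known exactly. Their poses are not given: they have to be found in the camera images.
- board_a: Plywood casting board fixed to the bench, 264 x 194 mm (x, y), 12 mm thick, with battens 12 mm high round its edge; origin at the centre of its underside on the bench; mould_a lies on it, centred, within about 2 mm, its x along the board's x. The robot is towards its -x end.
- board_b: Plywood casting board fixed to the bench, 264 x 194 mm (x, y), 12 mm thick, with battens 12 mm high round its edge; origin at the centre of its underside on the bench; mould_b lies on it, centred, within about 2 mm, its x along the board's x. The robot is towards its -x end.
- mould_a: Block mould of fresh white plaster, 220 x 150 x 65 mm (x, y, z), loose, 2.8 kg, lying on board_a between its battens. Origin at the centre of its underside, z up, x along its 220 mm length. The pouring hole is in the middle of its top.
- mould_b: Block mould of fresh white plaster, 220 x 150 x 65 mm (x, y, z), loose, 2.8 kg, lying on board_b between its battens. Origin at the centre of its underside, z up, x along its 220 mm length. The pouring hole is in the middle of its top.
- former_a: Wooden former stuck in the pouring hole of mould_a, loose, 0.1 to 0.2 kg: foot block 40 x 32 x 42 mm (x, y, z), above it an upright stem 28 mm (x) by 24 mm (y) up to 124 mm above the underside, red band near the top. Origin at the centre of its underside, axes as the mould's. Seated, its lower 26 mm are in the hole and the stem top is 98 mm above the plaster.
- former_b: Wooden former stuck in the pouring hole of mould_b, loose, 0.1 to 0.2 kg: foot block 40 x 32 x 42 mm (x, y, z), above it an upright stem 28 mm (x) by 24 mm (y) up to 124 mm above the underside, red band near the top. Origin at the centre of its underside, axes as the mould's. Seated, its lower 26 mm are in the hole and the stem top is 98 mm above the plaster.
- former_a_grip (a point): Point on the stem axis of former_a, 104 mm above its underside: a good height to grip. A straight pull needs some 40 N and lifts the whole mould. Rocking along the mould's x, 8 degrees to each side about a point 7 mm below the hole's mouth, takes 1 to 2 N m and lets the former climb about 3 mm a swing with little pull; it is out after 26 mm.
- former_b_grip (a point): Point on the stem axis of former_b, 104 mm above its underside: a good height to grip. A straight pull needs some 40 N and lifts the whole mould. Rocking along the mould's x, 8 degrees to each side about a point 7 mm below the hole's mouth, takes 1 to 2 N m and lets the former climb about 3 mm a swing with little pull; it is out after 26 mm.
- mould_a_gate (a point): Middle of the mouth of mould_a's pouring hole, level with the mould's top, 65 mm above its underside; axes as the mould's. The hole is 49 mm (x) by 36 mm (y), 26 mm deep. The plaster grips both ends of the former's foot (at x = +20 and -20 mm, from 2 to 12 mm below the mouth) with about 33 N each; below that it has 4 mm of room at the ends, and 2 mm at the sides all the way.
- mould_b_gate (a point): Middle of the mouth of mould_b's pouring hole, level with the mould's top, 65 mm above its underside; axes as the mould's. The hole is 49 mm (x) by 36 mm (y), 26 mm deep. The plaster grips both ends of the former's foot (at x = +20 and -20 mm, from 2 to 12 mm below the mouth) with about 33 N each; below that it has 4 mm of room at the ends, and 2 mm at the sides all the way.
- timer_a: Round setting timer lying face up on the bench, white, 84 mm across, 20 mm high (36 mm with its pointer), loose; origin at the centre of its underside. It belongs to the mould whose board it lies at: about 185 mm from that board's centre, at the board's end that faces the robot. Which timer lies at which mould changes from start to start.
- timer_b: Round setting timer lying face up on the bench, white, 84 mm across, 20 mm high (36 mm with its pointer), loose; origin at the centre of its underside. It belongs to the mould whose board it lies at: about 185 mm from that board's centre, at the board's end that faces the robot. Which timer lies at which mould changes from start to start.
- dial_a (a joint): Dial of timer_a: black disc with a yellow pointer bar. Value in rad: 0 means the pointer stands at the red mark on the side towards the robot (time is up); it grows clockwise from above; a timer still running reads above 1.
- dial_b (a joint): Dial of timer_b: black disc with a yellow pointer bar. Value in rad: 0 means the pointer stands at the red mark on the side towards the robot (time is up); it grows clockwise from above; a timer still running reads above 1.
- bowl: Pink bowl, 124 mm across, 60 mm high, to one side of the moulds; origin at the centre of its underside. Bystander.
- jug: Clear plastic jug, 110 mm across, 145 mm high, handle on one side; origin at the centre of its underside. Bystander.
- bin: Blue stock bin with test pieces, 240 x 160 x 110 mm; origin at the centre of its underside. Bystander.
Things that resemble listed ones, but are neither listed nor needed, are in the scene too. What is shaped like the former_b but green, pink or purple is not meant.

How it is judged (in metres and radians):
On the way, in this order (a step that is already met when the one before it is completed fails the run):
1. the ready mould's former, still in its hole, leans to the mould's +x side (((((value of joint dial_a below 0.3 rad and horizontal distance between timer_a and board_a below 0.21 m) or (value of joint dial_b below 0.3 rad and horizontal distance between timer_b and board_a below 0.21 m)) and z of former_a in the frame of mould_a below 0.062 m and x of former_a_grip in the frame of mould_a above 0.005 m) or (((value of joint dial_a below 0.3 rad and horizontal distance between timer_a and board_b below 0.21 m) or (value of joint dial_b below 0.3 rad and horizontal distance between timer_b and board_b below 0.21 m)) and z of former_b in the frame of mould_b below 0.062 m and x of former_b_grip in the frame of mould_b above 0.005 m))), for 0.05 s.
2. the former, still in its hole, leans to the other side (((((value of joint dial_a below 0.3 rad and horizontal distance between timer_a and board_a below 0.21 m) or (value of joint dial_b below 0.3 rad and horizontal distance between timer_b and board_a below 0.21 m)) and z of former_a in the frame of mould_a below 0.062 m and x of former_a_grip in the frame of mould_a below -0.005 m) or (((value of joint dial_a below 0.3 rad and horizontal distance between timer_a and board_b below 0.21 m) or (value of joint dial_b below 0.3 rad and horizontal distance between timer_b and board_b below 0.21 m)) and z of former_b in the frame of mould_b below 0.062 m and x of former_b_grip in the frame of mould_b below -0.005 m))), for 0.05 s.
At the end, for the whole second after the job is handed in: The ready mould's former is held by the fingers, still, upright (0.2 rad), underside 4 to 45 mm above the plaster, within 30 mm of the hole's middle, clear of the mould. Its mould lies flat within 12 mm of its start, untouched by the arm; the other mould and former within 8 mm of theirs (((((value of joint dial_a below 0.3 rad and horizontal distance between timer_a and board_a below 0.21 m) or (value of joint dial_b below 0.3 rad and horizontal distance between timer_b and board_a below 0.21 m)) and z of former_a in the frame of mould_a between 0.069 and 0.11 m and horizontal distance between former_a and mould_a below 0.03 m and angle between former_a's own z axis and vertical below 0.2 rad and contact force between the fingers and former_a above 1 N and contact force between each of former_a, the arm and mould_a below 0.1 N and linear speed of each of former_a, mould_a below 0.02 m/s and angle between mould_a's own z axis and vertical below 0.03 rad and distance of mould_a from where it was at the start of the episode below 0.012 m and distance of each of former_b, mould_b from where it was at the start of the episode below 0.008 m) or (((value of joint dial_a below 0.3 rad and horizontal distance between timer_a and board_b below 0.21 m) or (value of joint dial_b below 0.3 rad and horizontal distance between timer_b and board_b below 0.21 m)) and z of former_b in the frame of mould_b between 0.069 and 0.11 m and horizontal distance between former_b and mould_b below 0.03 m and angle between former_b's own z axis and vertical below 0.2 rad and contact force between the fingers and former_b above 1 N and contact force between each of former_b, the arm and mould_b below 0.1 N and linear speed of each of former_b, mould_b below 0.02 m/s and angle between mould_b's own z axis and vertical below 0.03 rad and distance of mould_b from where it was at the start of the episode below 0.012 m and distance of each of former_a, mould_a from where it was at the start of the episode below 0.008 m))); the arm keeps its last pose, push and grip.
It fails at once if the ready mould is lifted, shifted (over 15 mm) or tipped (over 0.1 rad) ((((value of joint dial_a below 0.3 rad and horizontal distance between timer_a and board_a below 0.21 m) or (value of joint dial_b below 0.3 rad and horizontal distance between timer_b and board_a below 0.21 m)) and (distance of mould_a from where it was at the start of the episode above 0.015 m or angle between mould_a's own z axis and vertical above 0.1 rad)) or (((value of joint dial_a below 0.3 rad and horizontal distance between timer_a and board_b below 0.21 m) or (value of joint dial_b below 0.3 rad and horizontal distance between timer_b and board_b below 0.21 m)) and (distance of mould_b from where it was at the start of the episode above 0.015 m or angle between mould_b's own z axis and vertical above 0.1 rad))).
It fails at once if the former is levered over (leaning more than 0.4 rad) ((((value of joint dial_a below 0.3 rad and horizontal distance between timer_a and board_a below 0.21 m) or (value of joint dial_b below 0.3 rad and horizontal distance between timer_b and board_a below 0.21 m)) and angle between former_a's own z axis and vertical above 0.4 rad) or (((value of joint dial_a below 0.3 rad and horizontal distance between timer_a and board_b below 0.21 m) or (value of joint dial_b below 0.3 rad and horizontal distance between timer_b and board_b below 0.21 m)) and angle between former_b's own z axis and vertical above 0.4 rad)).
It fails at once if the mould that is still setting, or its former, is disturbed (over 10 mm) ((((value of joint dial_a below 0.3 rad and horizontal distance between timer_a and board_a below 0.21 m) or (value of joint dial_b below 0.3 rad and horizontal distance between timer_b and board_a below 0.21 m)) and (distance of any of mould_b, former_b from where it was at the start of the episode above 0.01 m or angle between former_b's own z axis and vertical above 0.06 rad)) or (((value of joint dial_a below 0.3 rad and horizontal distance between timer_a and board_b below 0.21 m) or (value of joint dial_b below 0.3 rad and horizontal distance between timer_b and board_b below 0.21 m)) and (distance of any of mould_a, former_a from where it was at the start of the episode above 0.01 m or angle between former_a's own z axis and vertical above 0.06 rad))).
It fails at once if a timer, the bowl, the jug or the bin is pushed (over 25 mm) (distance of any of timer_a, timer_b, bowl, jug, bin from where it was at the start of the episode above 0.025 m).
It also fails if it takes over 48 s, if anything falls off the work surface, if the arm or the gripper's body presses on something with over 40 N, if the wrist force passes 120 N, or if a joint passes its speed limit or range.

## Working session

There is one attempt and no reset: what is moved stays moved. The work goes in short steps, Python scripts to look and compute and a tool call to move; the robot and the scene stay as the last step left them, time stands still between calls to the robot, and variables do not carry over. Pictures are saved under pics/ and viewed, at most 10 in all, crops included, and the job is handed in when it is done.

Besides the shell and the picture viewer there is one more tool, called after "Emit:" as name(argument=value, ...), one argument or row to a line, values as JSON. drive_tool: Moves the arm, as the interface text tells. Its arguments: {"type":"object","properties":{"rows":{"type":"array"},"newtons":{"type":"number"}},"required":["rows"]}

```bash
ls; mkdir -p pics; python3 - <<'E'
from plant import sensors,cams,r
import cv2,numpy as np
print(sensors.get_state(), r.tip_reach)
for n in("scene","top"):
    c=cams.capture(n); cv2.imwrite(f"pics/{n}0.png",c["pixels"][:,:,::-1])
    print(n,c["intrinsics"],c["k1"],c["eye"],c["orientation"])
E
```

```text
pics
{'time_s': 0.0, 'joints': array([ 8.61192819e+01,  2.05902880e+01,  6.34480525e-01, -1.98600657e-02,
       -7.01359660e+01, -1.65067597e+01]), 'qd': array([-0.01611166, -0.03461038, -0.02690209, -0.06047079, -0.01704702,
        0.02033805]), 'joint_torque': array([ 9.63355269e-04, -5.82720709e+01,  2.93063951e+01,  6.99716136e+00,
        6.92514455e-03, -1.48803665e-04]), 'tcp_pos': array([0.23501438, 0.63228246, 0.2446418 ]), 'eef_rot': array([ 1.79906704e+02, -8.17753662e-03, -2.03942343e+01]), 'contact_force': array([-0.47171579, -0.26211483,  0.4611609 ]), 'moment': array([-0.00220458,  0.00825999,  0.01658694]), 'gripper_force': 0.0, 'gripper_width': 0.08777350735971137} 0.019
scene [[417.15834654   0.         258.81621914]
 [  0.         417.15834654 194.11925675]
 [  0.           0.           1.        ]] 0.04683429712048871 [ 1.27538558 -1.01467219  1.19907768] [48.81306132 -0.39240522 34.1376028 ]
top [[365.13223631   0.         253.57451142]
 [  0.         365.13223631 192.02585082]
 [  0.           0.           1.        ]] 0.022795347080045554 [0.48259804 0.0142133  1.72011206] [  3.66903602  -0.67036393 -89.65447362]
```

View pics/scene0.png

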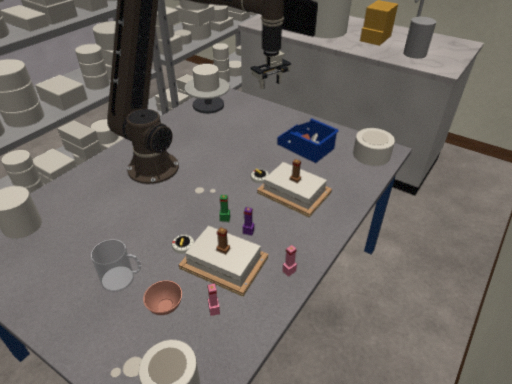

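View pics/top0.png

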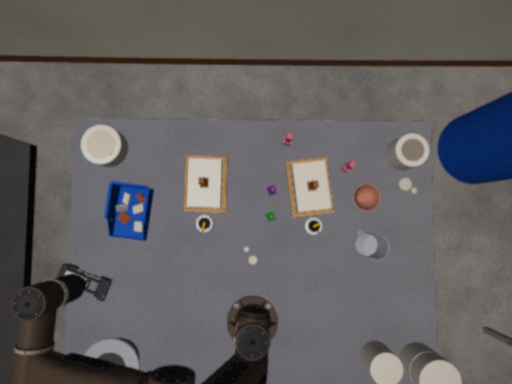

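Scene: moulds with brown formers at (296,172) and (223,240); timers at (260,174) and (183,242). Top: formers at (203,183) (left, +y) and (312,185) (right, -y), timers at (204,223) and (314,226). The green, purple and pink lookalikes are not meant. I'll enlarge the timers next.

```bash
cat > h.py <<'E'
import cv2,numpy as np
from scipy.spatial.transform import Rotation as R
from plant import sensors,cams,r
def rays(c,uv):
    K=c["intrinsics"];p=(np.atleast_2d(uv)-K[:2,2])/np.array([K[0,0],K[1,1]]);q=p.copy()
    for _ in range(20): q=p/(1+c["k1"]*(q**2).sum(1,keepdims=True))
    d=np.c_[q[:,0],-q[:,1],-np.ones(len(q))]
    return R.from_euler("xyz",c["orientation"],degrees=True).apply(d)
def plane(c,uv,z):
    d=rays(c,uv);e=np.array(c["eye"]);return e+d*((z-e[2])/d[:,2])[:,None]
def tri(c1,u1,c2,u2):
    d1,d2=rays(c1,u1)[0],rays(c2,u2)[0];e1,e2=np.array(c1["eye"]),np.array(c2["eye"])
    s=np.linalg.lstsq(np.c_[d1,-d2],e2-e1,rcond=None)[0]
    a,b=e1+s[0]*d1,e2+s[1]*d2;return (a+b)/2,np.linalg.norm(a-b)
def blobs(m,lo=30):
    n,l,st,ce=cv2.connectedComponentsWithStats(m.astype(np.uint8));return [(st[i,4],ce[i].round(1),i) for i in range(1,n) if st[i,4]>=lo],l
E
python3 - <<'E'
from h import *
s=cams.capture("scene");t=cams.capture("top")
def crop(c,x,y,w,h,S): return cv2.resize(c["pixels"][y:y+h,x:x+w,::-1],(S,S),interpolation=cv2.INTER_CUBIC)
a=np.vstack([np.hstack([crop(t,189,208,30,30,290),crop(t,299,211,30,30,290)]),np.hstack([crop(s,245,159,30,30,290),crop(s,168,227,30,30,290)])])
cv2.imwrite("pics/t1.png",a)
for n,c in(("s",s),("t",t)):
    h=cv2.cvtColor(c["pixels"],cv2.COLOR_RGB2HSV).astype(int);H,S_,V=h[...,0],h[...,1],h[...,2]
    br=((H<14)|(H>172))&(S_>110)&(V<160)
    print(n,"brown",[b[:2] for b in blobs(br,15)[0]])
    wh=(S_<60)&(V>190); print("white",[b[:2] for b in blobs(wh,60)[0]])
    ply=(H>8)&(H<24)&(S_>80)&(V>120); print("ply",[b[:2] for b in blobs(ply,60)[0]])
E
```

```text
s brown [(np.int32(86), array([199.1,  59.7])), (np.int32(498), array([480.1, 146.9])), (np.int32(15), array([306.3, 135.8])), (np.int32(98), array([295.6, 170.6])), (np.int32(133), array([222.4, 240.8])), (np.int32(48), array([290.5, 253.8])), (np.int32(17), array([288.6, 262.8])), (np.int32(16), array([156.4, 287.1])), (np.int32(43), array([171.9, 287.5])), (np.int32(49), array([150.8, 293.7])), (np.int32(31), array([175.7, 295. ])), (np.int32(55), array([212.2, 296.5])), (np.int32(15), array([215.3, 311.1])), (np.int32(17), array([461.3, 365.5]))]
white [(np.int32(96), array([27.7, 12.2])), (np.int32(137), array([87.6, 48.3])), (np.int32(264), array([ 9.7, 66. ])), (np.int32(199), array([204.9,  68.9])), (np.int32(175), array([60. , 84.8])), (np.int32(142), array([100. , 125.5])), (np.int32(511), array([375.2, 137.9])), (np.int32(259), array([ 15.3, 156.7])), (np.int32(476), array([ 51.3, 160.2])), (np.int32(931), array([295.2, 180.4])), (np.int32(493), array([ 11.9, 196.7])), (np.int32(1675), array([222.8, 250.9])), (np.int32(964), array([165.9, 361.2]))]
ply [(np.int32(230), arr
[... 282 characters left out ...]
.2, 59.6])), (np.int32(206), array([125.3,  60.1])), (np.int32(203), array([193.5,  61.1])), (np.int32(507), array([315.8,  62.2])), (np.int32(79), array([420.7,  62.6])), (np.int32(61), array([447.1,  62.6])), (np.int32(150), array([482.6,  63.1])), (np.int32(20), array([509.1,  62.8])), (np.int32(18), array([203.7, 182.8])), (np.int32(336), array([367.3, 196.9])), (np.int32(32), array([140.6, 197.3])), (np.int32(73), array([124. , 217.5]))]
white [(np.int32(580), array([ 99.3, 145.4])), (np.int32(102), array([404.1, 152.9])), (np.int32(1362), array([203.4, 182.2])), (np.int32(1327), array([311.4, 185.6]))]
ply [(np.int32(532), array([208.8, 189.2])), (np.int32(579), array([304.2, 189.4]))]
```

View pics/t1.png

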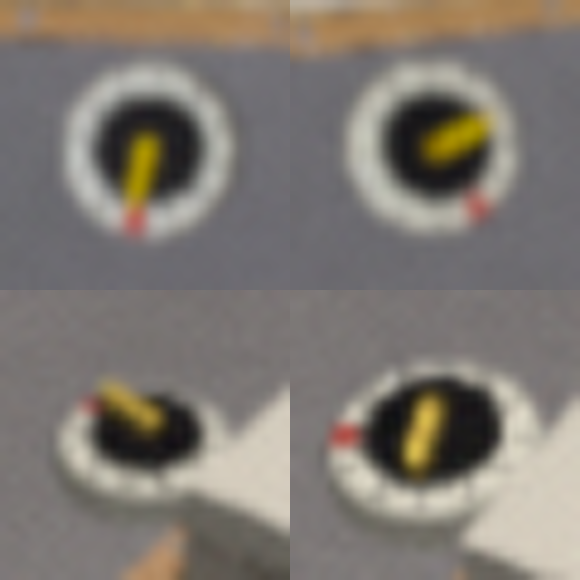

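The left timer in the top view (204,223) has its pointer on the red mark. The right one reads far off (its red mark is at the lower right, pointer at the upper right). Both views agree, so the ready mould is the left (+y) one, with its former at top (203,183) and scene (296,171). Next I measure it.

```bash
python3 - <<'E'
from h import *
s=cams.capture("scene");t=cams.capture("top")
def hsv(c): return [x.astype(int) for x in cv2.split(cv2.cvtColor(c["pixels"],cv2.COLOR_RGB2HSV))]
H,S,V=hsv(t)
# board+mould outline in top view -> rect ; mould white
roi=np.zeros(H.shape,bool);roi[148:220,178:236]=1
for name,m,z in(("mould",(S<60)&(V>185)&roi,.077),("ply",(H>6)&(H<26)&(S>70)&(V>90)&roi,.024)):
    cs,_=cv2.findContours(m.astype(np.uint8),cv2.RETR_EXTERNAL,cv2.CHAIN_APPROX_NONE)
    c=max(cs,key=cv2.contourArea)[:,0].astype(float)
    P=plane(t,c,z)[:,:2]
    print(name,cv2.minAreaRect((P*1000).astype(np.float32)))
# former top: red band
for n,c,x0,x1,y0,y1 in(("s",s,285,308,150,190),("t",t,192,216,172,194)):
    p=cv2.resize(c["pixels"][y0:y1,x0:x1,::-1],None,fx=12,fy=12,interpolation=cv2.INTER_NEAREST);cv2.imwrite(f"pics/f_{n}.png",p)
a,b=cv2.imread("pics/f_s.png"),cv2.imread("pics/f_t.png")
o=np.zeros((480,576,3),np.uint8);o[:,:276]=a;o[:264,288:576]=b;cv2.imwrite("pics/f.png",o)
E
```

```text
mould ((630.770751953125, 221.26956176757812), (146.0534210205078, 220.20680236816406), 88.64830017089844)
ply ((629.850830078125, 219.74655151367188), (194.5961456298828, 263.7294921875), 88.98136138916016)
```

View pics/f.png

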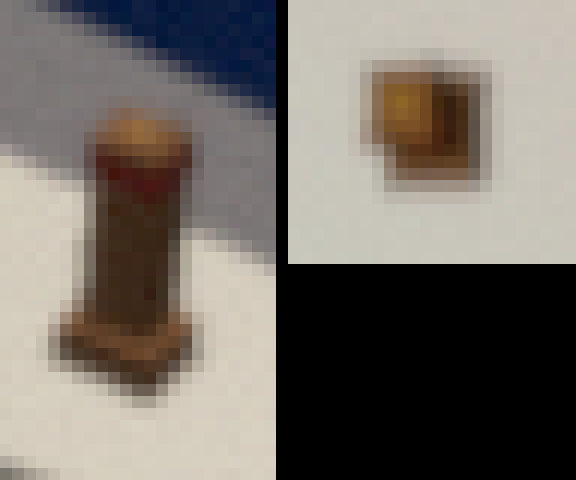

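Left is the scene view of the former: its top face is at scene (296.2,160.1). Right is the top view: its top face is at (201.2,180.1), and the foot block shows to the lower right.

```bash
python3 - <<'E'
from h import *
s=cams.capture("scene");t=cams.capture("top")
print(tri(s,(296.2,160.1),t,(201.2,180.1)),plane(t,(201.2,180.1),.175),plane(s,(296.2,160.1),.175))
st=sensors.get_state();T=R.from_euler("xyz",st["eef_rot"],degrees=True)
print("to tool",T.inv().apply(np.array([.631,.2205,.155])-st["tcp_pos"]),T.as_matrix().round(3),st["tcp_pos"],st["joints"])
E
```

```text
(array([0.6316048 , 0.21952605, 0.17574998]), np.float64(0.001724954455649765)) [[0.63095752 0.21913142 0.175     ]] [[0.63175776 0.22106592 0.175     ]]
to tool [0.5146364  0.24841414 0.09049959] [[ 0.937 -0.348 -0.   ]
 [-0.348 -0.937 -0.   ]
 [ 0.     0.    -1.   ]] [0.23514356 0.63265085 0.24544188] [ 8.61191227e+01  2.05528512e+01  6.76953321e-01 -2.53017029e-03
 -7.01353217e+01 -1.65054479e+01]
```

Both views agree to 2 mm: stem axis at about (0.631, 0.220), top at z = 0.175, mould yaw about -1.2°. I go over it at the current height with jaws open, closing along the mould's y.

Emit:
drive_tool(
  rows=[
    {"x":0.05,"y":0.024,"z":0,"spin":-0.03,"fingers":1},
    {"x":0.1,"y":0.048,"z":0,"spin":-0.07,"fingers":1},
    {"x":0.15,"y":0.072,"z":0,"spin":-0.1,"fingers":1},
    {"x":0.2,"y":0.097,"z":0,"spin":-0.14,"fingers":1},
    {"x":0.25,"y":0.121,"z":0,"spin":-0.17,"fingers":1},
    {"x":0.3,"y":0.145,"z":0,"spin":-0.2,"fingers":1},
    {"x":0.35,"y":0.169,"z":0,"spin":-0.23,"fingers":1},
    {"x":0.4,"y":0.193,"z":0,"spin":-0.27,"fingers":1},
    {"x":0.45,"y":0.217,"z":0,"spin":-0.3,"fingers":1},
    {"x":0.5,"y":0.241,"z":0,"spin":-0.335,"fingers":1},
  ],
)

```text
time_s: 1.65
tcp_pos: [0.621, 0.2312, 0.2458]
eef_rot: [-180.0, -0.0, -1.1]
contact_force: [0.3, 1.8, 0.4]
gripper_width: 0.0878
gripper_force: 0.0
```

Emit:
drive_tool(
  rows=[
    {"x":0,"y":0,"z":0,"fingers":1},
    {"x":0,"y":0,"z":0,"fingers":1},
    {"x":0,"y":0,"z":0,"fingers":1},
  ],
)

```text
invalid input
```

```bash
cat > st.py <<'E'
from h import *
st=sensors.get_state();T=R.from_euler("xyz",st["eef_rot"],degrees=True)
print(st["time_s"],st["tcp_pos"].round(4),st["eef_rot"].round(2),"F",st["contact_force"].round(1),"M",st["moment"].round(2),"w",round(st["gripper_width"],4),st["gripper_force"])
print("to grip",T.inv().apply(np.array([.6312,.220,.155])-st["tcp_pos"]).round(4))
E
python3 st.py
```

```text
1.65 [0.621  0.2312 0.2458] [-1.7999e+02 -2.0000e-02 -1.1200e+00] F [0.3 1.8 0.4] M [ 0.13 -0.08  0.03] w 0.0878 0.0
to grip [0.0104 0.0111 0.0908]
```

Emit:
drive_tool(
  rows=[
    {"x":0.01,"y":0.011,"z":0.01,"spin":0,"fingers":1},
    {"x":0.01,"y":0.011,"z":0.03,"spin":0,"fingers":1},
    {"x":0.01,"y":0.011,"z":0.055,"spin":0,"fingers":1},
    {"x":0.01,"y":0.011,"z":0.08,"spin":0,"fingers":1},
    {"x":0.01,"y":0.011,"z":0.09,"spin":0,"fingers":1},
    {"x":0.01,"y":0.011,"z":0.09,"spin":0,"fingers":1},
  ],
)

```text
time_s: 2.4
tcp_pos: [0.6292, 0.2216, 0.1551]
eef_rot: [180.0, 0.1, -1.2]
contact_force: [0.6, -0.3, 0.8]
gripper_width: 0.0876
gripper_force: 0.0
```

```bash
cat >> st.py <<'E'
import sys
if len(sys.argv)>1:
    s=cams.capture("scene");t=cams.capture("top")
    a=cv2.resize(s["pixels"][125:215,240:350,::-1],(550,450),interpolation=cv2.INTER_CUBIC)
    b=cv2.resize(t["pixels"][140:230,175:235,::-1],(250,375),interpolation=cv2.INTER_CUBIC)
    o=np.zeros((450,800,3),np.uint8);o[:,:550]=a;o[:375,550:]=b;cv2.imwrite(f"pics/{sys.argv[1]}.png",o)
E
python3 st.py g1
```

```text
2.4 [0.6292 0.2216 0.1551] [ 1.7996e+02  5.0000e-02 -1.1700e+00] F [ 0.6 -0.3  0.8] M [-0.06 -0.01  0.01] w 0.0876 0.0
to grip [0.002  0.0016 0.0001]
```

View pics/g1.png

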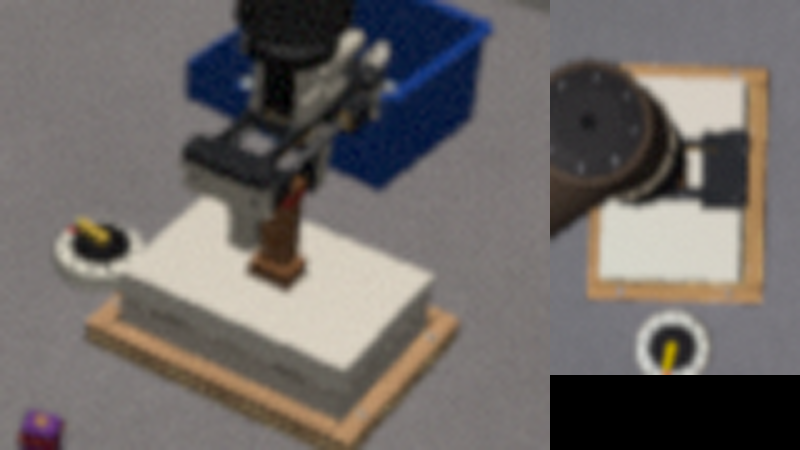

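The picture shows the open jaws straddling the stem (scene crop around (282,215)) along the mould's y. The pads sit at the red band's height and nothing is touched. I close with a 2 mm correction.

Emit:
drive_tool(
  rows=[
    {"x":0.002,"y":0.0015,"z":0,"spin":0,"fingers":1},
    {"x":0.002,"y":0.0015,"z":0,"spin":0,"fingers":-1},
    {"x":0.002,"y":0.0015,"z":0,"spin":0,"fingers":-1},
    {"x":0.002,"y":0.0015,"z":0,"spin":0,"fingers":-1},
    {"x":0.002,"y":0.0015,"z":0,"spin":0,"fingers":-1},
    {"x":0.002,"y":0.0015,"z":0,"spin":0,"fingers":-1},
    {"x":0.002,"y":0.0015,"z":0,"spin":0,"fingers":-1},
    {"x":0.002,"y":0.0015,"z":0,"spin":0,"fingers":-1},
  ],
  newtons=40,
)

```text
time_s: 3.5
tcp_pos: [0.6318, 0.2207, 0.1557]
eef_rot: [-179.9, -0.0, -1.2]
contact_force: [-0.7, 9.5, -4.9]
gripper_width: 0.0237
gripper_force: 40.0
```

```bash
python3 st.py
```

```text
3.5 [0.6318 0.2207 0.1557] [-1.7991e+02 -5.0000e-02 -1.1900e+00] F [-0.7  9.5 -4.9] M [3.59 0.63 0.02] w 0.0237 40.00287115573883
to grip [-0.0006  0.0008  0.0007]
```

Emit:
drive_tool(
  rows=[
    {"x":0.003,"y":-0.001,"z":0,"spin":0,"fingers":-1},
    {"x":0.006,"y":-0.001,"z":0,"spin":0,"fingers":-1},
    {"x":0.009,"y":-0.001,"z":0,"spin":0,"fingers":-1},
    {"x":0.012,"y":-0.001,"z":0,"spin":0,"fingers":-1},
    {"x":0.012,"y":-0.001,"z":0,"spin":0,"fingers":-1},
  ],
  newtons=40,
)

```text
time_s: 4.12
tcp_pos: [0.64, 0.2211, 0.1562]
eef_rot: [180.0, 0.3, -1.2]
contact_force: [-17.7, 4.4, 13.0]
gripper_width: 0.0236
gripper_force: 40.0
```

```bash
python3 st.py g2
```

```text
4.125 [0.64   0.2211 0.1562] [179.99   0.33  -1.17] F [-17.7   4.4  13. ] M [1.8  6.95 0.05] w 0.0236 40.010215044021606
to grip [-0.0088  0.0013  0.0012]
```

View pics/g2.png

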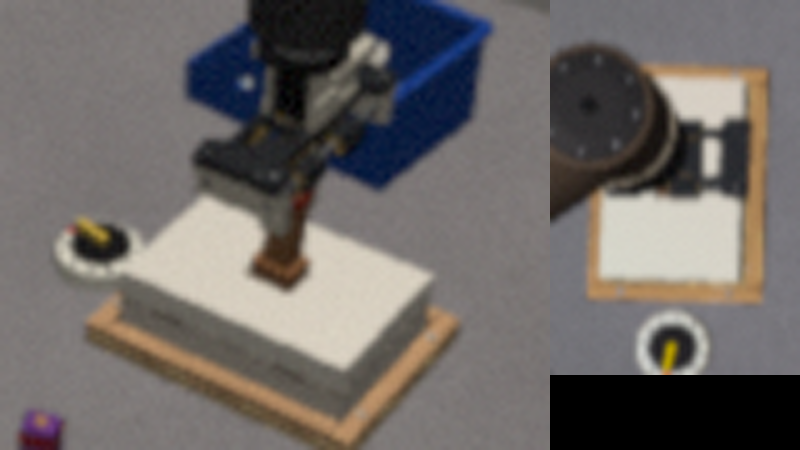

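The scene crop shows the stem leaning to +x (top at (302,200), foot at (280,268)), with the mould unmoved. Now I swing to the other side with a little lift.

Emit:
drive_tool(
  rows=[
    {"x":-0.005,"y":-0.001,"z":-0.001,"spin":0,"fingers":-1},
    {"x":-0.01,"y":-0.001,"z":-0.001,"spin":0,"fingers":-1},
    {"x":-0.015,"y":-0.001,"z":-0.002,"spin":0,"fingers":-1},
    {"x":-0.02,"y":-0.001,"z":-0.002,"spin":0,"fingers":-1},
    {"x":-0.025,"y":-0.001,"z":-0.002,"spin":0,"fingers":-1},
    {"x":-0.027,"y":-0.001,"z":-0.002,"spin":0,"fingers":-1},
    {"x":-0.027,"y":-0.001,"z":-0.002,"spin":0,"fingers":-1},
  ],
  newtons=40,
)

```text
time_s: 5.1
tcp_pos: [0.6208, 0.2224, 0.1583]
eef_rot: [-179.9, -0.4, -1.2]
contact_force: [14.8, -2.2, -7.8]
gripper_width: 0.0238
gripper_force: 40.0
```

```bash
python3 st.py
```

```text
5.1 [0.6208 0.2224 0.1583] [-179.92   -0.43   -1.17] F [14.8 -2.2 -7.8] M [-1.33 -5.98  0.  ] w 0.0238 39.99796450138092
to grip [0.0105 0.0022 0.0034]
```

Emit:
drive_tool(
  rows=[
    {"x":0.006,"y":-0.001,"z":0,"spin":0,"fingers":-1},
    {"x":0.012,"y":-0.001,"z":-0.001,"spin":0,"fingers":-1},
    {"x":0.018,"y":-0.001,"z":-0.001,"spin":0,"fingers":-1},
    {"x":0.023,"y":-0.001,"z":-0.002,"spin":0,"fingers":-1},
    {"x":0.028,"y":-0.001,"z":-0.002,"spin":0,"fingers":-1},
    {"x":0.028,"y":-0.001,"z":-0.002,"spin":0,"fingers":-1},
  ],
  newtons=40,
)

```text
time_s: 5.85
tcp_pos: [0.6402, 0.222, 0.1586]
eef_rot: [179.9, 0.5, -1.2]
contact_force: [-17.4, 1.6, 8.8]
gripper_width: 0.0239
gripper_force: 40.0
```

Emit:
drive_tool(
  rows=[
    {"x":-0.006,"y":0,"z":0,"spin":0,"fingers":-1},
    {"x":-0.012,"y":0,"z":-0.001,"spin":0,"fingers":-1},
    {"x":-0.018,"y":0,"z":-0.001,"spin":0,"fingers":-1},
    {"x":-0.023,"y":0,"z":-0.002,"spin":0,"fingers":-1},
    {"x":-0.028,"y":0,"z":-0.002,"spin":0,"fingers":-1},
    {"x":-0.028,"y":0,"z":-0.002,"spin":0,"fingers":-1},
  ],
  newtons=40,
)

```text
time_s: 6.6
tcp_pos: [0.6201, 0.2227, 0.1621]
eef_rot: [-180.0, -0.4, -1.2]
contact_force: [15.0, -5.4, -8.1]
gripper_width: 0.0238
gripper_force: 40.0
```

```bash
python3 st.py g3
```

```text
6.6 [0.6201 0.2227 0.1621] [-179.99   -0.35   -1.18] F [15.  -5.4 -8.1] M [-2.37 -5.55  0.02] w 0.0238 39.99463140964508
to grip [0.0111 0.0025 0.0072]
```

View pics/g3.png

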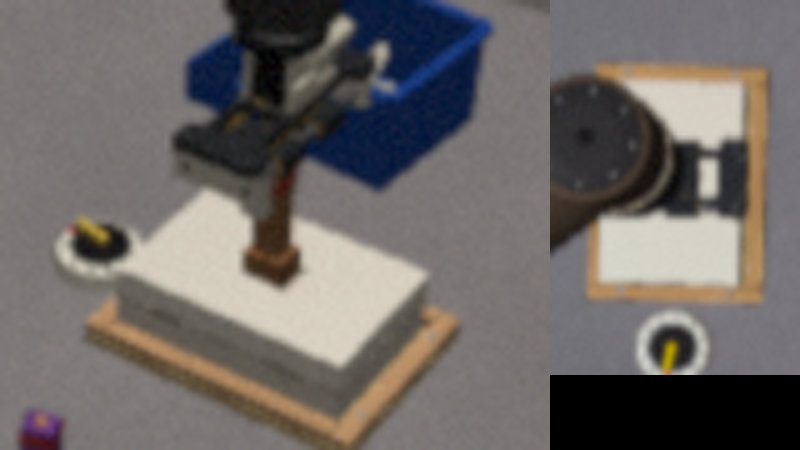

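The former's foot shows slightly higher (crop (272,258)) with the stem leaning to -x. The mould moved perhaps 2 to 3 mm, still between the battens. I continue with the same small swings.

Emit:
drive_tool(
  rows=[
    {"x":0.006,"y":0.001,"z":0,"spin":0,"fingers":-1},
    {"x":0.012,"y":0.0015,"z":-0.001,"spin":0,"fingers":-1},
    {"x":0.018,"y":0.0015,"z":-0.001,"spin":0,"fingers":-1},
    {"x":0.023,"y":0.0015,"z":-0.002,"spin":0,"fingers":-1},
    {"x":0.028,"y":0.0015,"z":-0.003,"spin":0,"fingers":-1},
    {"x":0.028,"y":0.0015,"z":-0.003,"spin":0,"fingers":-1},
  ],
  newtons=40,
)

```text
time_s: 7.45
tcp_pos: [0.6402, 0.2216, 0.1631]
eef_rot: [180.0, 0.5, -1.2]
contact_force: [-15.8, 4.5, 5.3]
gripper_width: 0.0242
gripper_force: 40.0
```

Emit:
drive_tool(
  rows=[
    {"x":-0.006,"y":0,"z":0,"spin":0,"fingers":-1},
    {"x":-0.012,"y":0,"z":-0.001,"spin":0,"fingers":-1},
    {"x":-0.018,"y":0,"z":-0.001,"spin":0,"fingers":-1},
    {"x":-0.023,"y":0,"z":-0.002,"spin":0,"fingers":-1},
    {"x":-0.028,"y":0,"z":-0.002,"spin":0,"fingers":-1},
    {"x":-0.028,"y":0,"z":-0.002,"spin":0,"fingers":-1},
  ],
  newtons=40,
)

```text
time_s: 8.2
tcp_pos: [0.6198, 0.2221, 0.1667]
eef_rot: [-179.9, -0.3, -1.2]
contact_force: [13.1, -0.6, -10.9]
gripper_width: 0.0239
gripper_force: 40.0
```

```bash
cat > m.py <<'E'
from h import *
# near long edge/outline of mould in the scene view: white top blob extremes (right corner and bottom corner), board extremes
s=cams.capture("scene")
H,S,V=[x.astype(int) for x in cv2.split(cv2.cvtColor(s["pixels"],cv2.COLOR_RGB2HSV))]
roi=np.zeros(H.shape,bool);roi[160:215,255:340]=1
m=((S<60)&(V>170)&roi).astype(np.uint8)
n,l,st,_=cv2.connectedComponentsWithStats(m);i=1+st[1:,4].argmax();ys,xs=np.where(l==i)
cor=[(xs.max(),ys[xs==xs.max()].mean()),(xs[ys==ys.max()].mean(),ys.max())]
print("mould corners",cor,plane(s,cor,.077).round(4)[:,:2].tolist())
E
python3 st.py; python3 m.py
```

```text
8.2 [0.6198 0.2221 0.1667] [-179.91   -0.34   -1.18] F [ 13.1  -0.6 -10.9] M [-0.5  -5.33  0.05] w 0.0239 39.99760150909424
to grip [0.0114 0.0019 0.0118]
mould corners [(np.int64(324), np.float64(179.5)), (np.float64(307.0), np.int64(197))] [[0.7375, 0.2868], [0.7329, 0.1473]]
```

Emit:
drive_tool(
  rows=[
    {"x":0.006,"y":0,"z":0,"spin":0,"fingers":-1},
    {"x":0.012,"y":0,"z":-0.001,"spin":0,"fingers":-1},
    {"x":0.018,"y":0,"z":-0.001,"spin":0,"fingers":-1},
    {"x":0.023,"y":0,"z":-0.002,"spin":0,"fingers":-1},
    {"x":0.028,"y":0,"z":-0.003,"spin":0,"fingers":-1},
    {"x":0.028,"y":0,"z":-0.003,"spin":0,"fingers":-1},
  ],
  newtons=40,
)

```text
time_s: 9.0
tcp_pos: [0.6405, 0.2215, 0.1683]
eef_rot: [180.0, 0.5, -1.2]
contact_force: [-14.2, 5.0, 2.7]
gripper_width: 0.0238
gripper_force: 40.0
```

Emit:
drive_tool(
  rows=[
    {"x":-0.006,"y":0,"z":0,"spin":0,"fingers":-1},
    {"x":-0.012,"y":0,"z":0,"spin":0,"fingers":-1},
    {"x":-0.018,"y":0,"z":-0.001,"spin":0,"fingers":-1},
    {"x":-0.023,"y":0,"z":-0.001,"spin":0,"fingers":-1},
    {"x":-0.028,"y":0,"z":-0.001,"spin":0,"fingers":-1},
    {"x":-0.028,"y":0,"z":-0.001,"spin":0,"fingers":-1},
  ],
  newtons=40,
)

```text
time_s: 9.75
tcp_pos: [0.62, 0.222, 0.1717]
eef_rot: [-179.9, -0.4, -1.2]
contact_force: [12.3, -1.1, -8.0]
gripper_width: 0.0237
gripper_force: 40.0
```

```bash
python3 st.py g4; python3 m.py
```

```text
9.75 [0.62   0.222  0.1717] [-179.91   -0.39   -1.17] F [12.3 -1.1 -8. ] M [-0.41 -4.9   0.01] w 0.0237 39.99823451042175
to grip [0.0111 0.0018 0.0168]
mould corners [(np.int64(324), np.float64(179.5)), (np.float64(307.0), np.int64(197))] [[0.7375, 0.2868], [0.7329, 0.1473]]
```

View pics/g4.png

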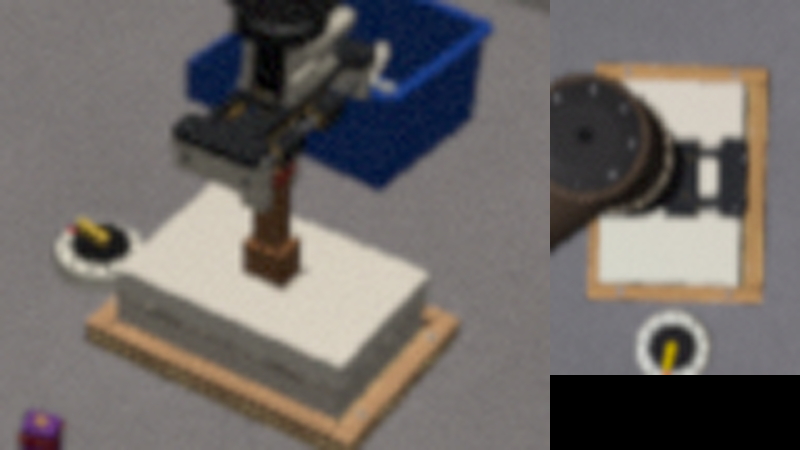

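The foot block now stands visibly higher (its top edge at crop row 240) and the mould is steady. It has climbed about 16 mm, so I continue.

Emit:
drive_tool(
  rows=[
    {"x":0.006,"y":0,"z":0,"spin":0,"fingers":-1},
    {"x":0.012,"y":0,"z":-0.001,"spin":0,"fingers":-1},
    {"x":0.018,"y":0,"z":-0.001,"spin":0,"fingers":-1},
    {"x":0.023,"y":0,"z":-0.002,"spin":0,"fingers":-1},
    {"x":0.027,"y":0,"z":-0.003,"spin":0,"fingers":-1},
    {"x":0.027,"y":0,"z":-0.003,"spin":0,"fingers":-1},
  ],
  newtons=40,
)

```text
time_s: 10.65
tcp_pos: [0.6402, 0.2214, 0.1728]
eef_rot: [180.0, 0.4, -1.2]
contact_force: [-13.2, 5.4, 3.8]
gripper_width: 0.024
gripper_force: 40.0
```

Emit:
drive_tool(
  rows=[
    {"x":-0.006,"y":0,"z":0,"spin":0,"fingers":-1},
    {"x":-0.012,"y":0,"z":0,"spin":0,"fingers":-1},
    {"x":-0.018,"y":0,"z":-0.001,"spin":0,"fingers":-1},
    {"x":-0.022,"y":0,"z":-0.001,"spin":0,"fingers":-1},
    {"x":-0.026,"y":0,"z":-0.001,"spin":0,"fingers":-1},
    {"x":-0.026,"y":0,"z":-0.001,"spin":0,"fingers":-1},
  ],
  newtons=40,
)

```text
time_s: 11.4
tcp_pos: [0.6209, 0.2219, 0.1759]
eef_rot: [-179.9, -0.4, -1.2]
contact_force: [10.5, -0.7, -6.0]
gripper_width: 0.024
gripper_force: 40.0
```

```bash
python3 st.py; python3 m.py
```

```text
11.4 [0.6209 0.2219 0.1759] [-179.92   -0.38   -1.17] F [10.5 -0.7 -6. ] M [-0.39 -4.53  0.07] w 0.024 39.99871015548706
to grip [0.0102 0.0017 0.0209]
mould corners [(np.int64(324), np.float64(179.5)), (np.float64(307.0), np.int64(197))] [[0.7375, 0.2868], [0.7329, 0.1473]]
```

Emit:
drive_tool(
  rows=[
    {"x":0.006,"y":0,"z":0,"spin":0,"fingers":-1},
    {"x":0.012,"y":0,"z":-0.001,"spin":0,"fingers":-1},
    {"x":0.017,"y":0,"z":-0.001,"spin":0,"fingers":-1},
    {"x":0.021,"y":0,"z":-0.002,"spin":0,"fingers":-1},
    {"x":0.024,"y":0,"z":-0.002,"spin":0,"fingers":-1},
    {"x":0.024,"y":0,"z":-0.002,"spin":0,"fingers":-1},
  ],
  newtons=40,
)

```text
time_s: 12.2
tcp_pos: [0.6386, 0.2213, 0.1763]
eef_rot: [180.0, 0.3, -1.2]
contact_force: [-11.9, 4.7, 5.0]
gripper_width: 0.0239
gripper_force: 40.0
```

Emit:
drive_tool(
  rows=[
    {"x":-0.003,"y":0,"z":0,"spin":0,"fingers":-1},
    {"x":-0.006,"y":0,"z":0,"spin":0,"fingers":-1},
    {"x":-0.009,"y":0,"z":-0.001,"spin":0,"fingers":-1},
    {"x":-0.012,"y":0,"z":-0.001,"spin":0,"fingers":-1},
    {"x":-0.014,"y":0,"z":-0.001,"spin":0,"fingers":-1},
    {"x":-0.014,"y":0,"z":-0.001,"spin":0,"fingers":-1},
  ],
  newtons=40,
)

```text
time_s: 12.95
tcp_pos: [0.63, 0.2216, 0.1776]
eef_rot: [-180.0, -0.2, -1.2]
contact_force: [9.4, 0.4, -9.5]
gripper_width: 0.0239
gripper_force: 40.0
```

```bash
python3 st.py g5; python3 m.py
```

```text
12.95 [0.63   0.2216 0.1776] [-179.96   -0.23   -1.2 ] F [ 9.4  0.4 -9.5] M [ 0.09 -4.15  0.02] w 0.0239 39.997928738594055
to grip [0.0012 0.0015 0.0226]
mould corners [(np.int64(324), np.float64(179.5)), (np.float64(307.0), np.int64(197))] [[0.7375, 0.2868], [0.7329, 0.1473]]
```

View pics/g5.png

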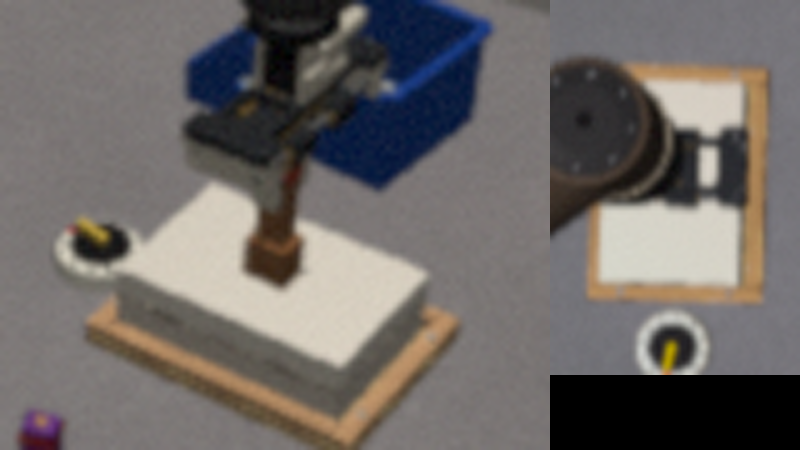

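The foot block is almost fully exposed: its near edge runs from (275,250) to (285,287), about 38 mm against 16 mm at the start. The stem is near upright. One more swing to -x and back, then I lift while upright.

Emit:
drive_tool(
  rows=[
    {"x":-0.005,"y":0,"z":0,"spin":0,"fingers":-1},
    {"x":-0.01,"y":0,"z":-0.001,"spin":0,"fingers":-1},
    {"x":-0.01,"y":0,"z":-0.002,"spin":0,"fingers":-1},
    {"x":-0.005,"y":0,"z":-0.002,"spin":0,"fingers":-1},
    {"x":0,"y":0,"z":-0.003,"spin":0,"fingers":-1},
    {"x":0.005,"y":0,"z":-0.003,"spin":0,"fingers":-1},
    {"x":0.009,"y":0,"z":-0.003,"spin":0,"fingers":-1},
    {"x":0.009,"y":0,"z":-0.004,"spin":0,"fingers":-1},
    {"x":0.004,"y":0,"z":-0.004,"spin":0,"fingers":-1},
    {"x":0,"y":0,"z":-0.004,"spin":0,"fingers":-1},
  ],
  newtons=40,
)

```text
time_s: 14.35
tcp_pos: [0.6276, 0.2214, 0.1816]
eef_rot: [180.0, -0.0, -1.2]
contact_force: [-0.5, 0.0, -1.4]
gripper_width: 0.0237
gripper_force: 40.0
```

```bash
python3 st.py; python3 m.py
```

```text
14.35 [0.6276 0.2214 0.1816] [ 1.80e+02 -2.00e-02 -1.19e+00] F [-0.5  0.  -1.4] M [-0.03 -0.01  0.01] w 0.0237 39.99971151351929
to grip [0.0036 0.0013 0.0266]
mould corners [(np.int64(324), np.float64(179.5)), (np.float64(307.0), np.int64(197))] [[0.7375, 0.2868], [0.7329, 0.1473]]
```

It is free: the force is just the former's weight. I lift it gently by about 19 mm and hold.

Emit:
drive_tool(
  rows=[
    {"x":0,"y":0,"z":-0.003,"spin":0,"fingers":-1},
    {"x":0,"y":0,"z":-0.006,"spin":0,"fingers":-1},
    {"x":0,"y":0,"z":-0.01,"spin":0,"fingers":-1},
    {"x":0,"y":0,"z":-0.014,"spin":0,"fingers":-1},
    {"x":0,"y":0,"z":-0.017,"spin":0,"fingers":-1},
    {"x":0,"y":0,"z":-0.019,"spin":0,"fingers":-1},
    {"x":0,"y":0,"z":-0.019,"spin":0,"fingers":-1},
    {"x":0,"y":0,"z":-0.019,"spin":0,"fingers":-1},
    {"x":0,"y":0,"z":-0.019,"spin":0,"fingers":-1},
    {"x":0,"y":0,"z":-0.019,"spin":0,"fingers":-1},
  ],
  newtons=40,
)

```text
time_s: 15.65
tcp_pos: [0.6276, 0.2214, 0.2005]
eef_rot: [180.0, 0.0, -1.2]
contact_force: [0.6, -1.0, -1.3]
gripper_width: 0.0238
gripper_force: 40.0
```

```bash
python3 st.py g6; python3 m.py
```

```text
15.65 [0.6276 0.2214 0.2005] [ 1.7999e+02  1.0000e-02 -1.1900e+00] F [ 0.6 -1.  -1.3] M [ 0.02 -0.05  0.03] w 0.0238 39.99972760677338
to grip [0.0036 0.0014 0.0455]
mould corners [(np.int64(324), np.float64(179.5)), (np.float64(307.0), np.int64(197))] [[0.7375, 0.2868], [0.7329, 0.1473]]
```

View pics/g6.png

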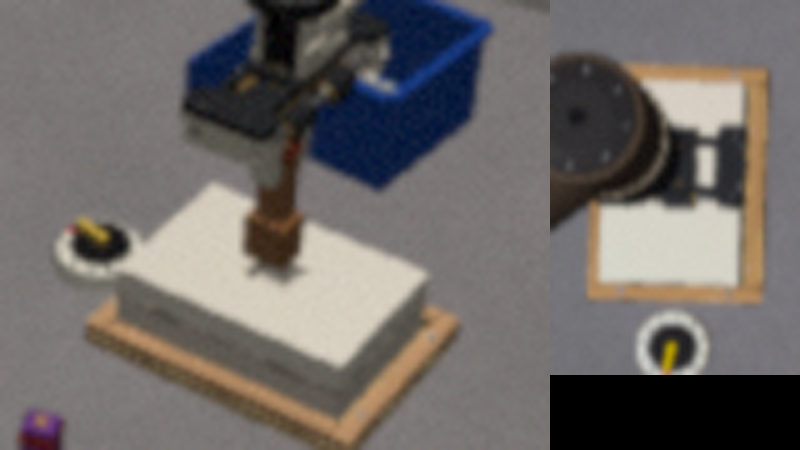

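The picture shows the former upright in the jaws. Its foot (crop (272,240)) is clear above the hole (crop (280,270)), and the mould lies flat. I hand in.

```bash
python3 -c "
from plant import r
print(r.close_job())"
```

```text
the job is handed in; nothing more can be done
None
```

The job is handed in: the former at the +y mould, whose timer had run to zero, was rocked free and is held still and upright about 19 mm clear of the plaster; that mould slid about 3 mm, and nothing else was touched.

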